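Close and pin a clamshell drilling jig

ROBOT

A 7-joint arm with a two-finger parallel gripper is mounted at the origin on a cart in front of the work surface, level with it; the furniture and walls round the work are solid. World frame = base frame: x ahead of the robot, y to its left, z up, the work surface at z = 0. Lengths are in mm, angles in degrees, forces in N, time in s.
With the tool pointing down it reaches from about 350 to 900 mm from the base axis. Payload 7.2 kg.
Tool frame: the origin (TCP) lies at the very end of the fingers, on their centre line; the grasp point (between the pads) lies 19 mm behind it; z points along the fingers, y is the line along which they close (so a half turn about z gives the same grasp; the last joint's range is limited). The gripper opens to 85 mm and grips with 20 to 120 N. Pads are 22 mm wide; open, the fingers measure 114 mm over their backs; the gripper's body (76 mm by 85 mm) begins 54 mm behind the grasp point. The pads swing forward as they close: fully open they stand 13 mm farther back than shut.
Start: joints at [-77.819, 23.554, -0.728, 91.456, 0.321, 64.991, -4.71], TCP at [173.212, 600.522, 231.297] pointing down, gripper open.
Joint ranges: [-169.25, 169.25], [-16.82, 113.86], [-84.01, 82.57], [7.8, 145.47], [-59.2, 239.2], [7.22, 106.19], [-163.78, 163.78]. Speed limits (degrees/s): [136.94, 136.94, 172.46, 172.46, 180, 180, 180].

INTERFACE

Orientations are given as [roll, pitch, yaw] about the fixed x, y, z axes, in that order (R = Rz(yaw) Ry(pitch) Rx(roll)).
In Python, from plant import r, imaging, sign_off gives the robot as it stands.
- The arm moves only by the tool drive_tool, never from a script. Its arguments are lists of equal length, an entry for each row: "dp": the shift along the tool's x, y, z in cm, a list of three; "turn": the turn about the tool's z in degrees; "grip": the finger opening in cm, from 0 to 8.54. A call has exactly 5 rows; each row shifts and turns the commanded pose from where the row before left it, along the tool's axes as they then stand; what a row does not reach is not made up. A row lasts 1/12 s, in which the tool goes at most 41.7 mm and 7.16 degrees, less where a joint would pass 70% of its speed; a pose out of reach is approached as far as the arm can. A call with a gripper value outside its range is refused whole. The fingers move at their own pace and stop on an object; "grip_force" is the grip in N (left out, the last holds). Time passes only in rows, so rows that do not move let the fingers close, or fill a call up. It gives the time, the measured TCP pose, the force, the opening and the grip force at its end, in the units of the state.
- r.read_state(): the state, without advancing time (a new reading comes with each control period).
- imaging.snapshot(name): name is "side" or "top" or "wrist"; returns a dict with "color" (420x560x3 uint8, blue, green, red), "fx", "fy", "cx", "cy" (pixels), "rvec" (rotation vector, rad) and "tvec" (3), from world to camera coordinates, as OpenCV has them; the wrist camera has in their place "mount" (4x4, takes a point from camera to tool coordinates, whose origin is the TCP and whose axes are the flange's). Camera axes: x right, y down, z forward; pixel columns grow to the right and rows downward; lengths in mm; the calibration is good to about 2 mm. The wrist camera is an equidistant fisheye: a pixel r from the principal point sees the ray r / f radians off the axis. A picture is of the moment at which its call begins: read the wrist's pose just before it. There is no depth.
- sign_off(): hands the job in; it is judged then, once.
The state is a dict: "time_s": time; "q": joint angles; "qvel": joint speeds; "tau": joint torques, N m; "ee_pos": TCP position; "eef_rot": TCP orientation; "wrist_force": force on the tool from outside, world axes, zero at the start; "torque": the same for the moment, N m; "opening": finger opening in mm; "grip_force": force on a finger pad.
Only numpy, scipy, OpenCV 4.12 (cv2) and the standard library are available. Lean on these libraries where they do the work, as an engineer would, in place of code of your own. Each camera call takes 0.05 s, during which the arm holds its last target. There are 200 camera calls.

TASK

Fold the lid of the hinged wooden clamshell jig down over the turned handle blank that lies in it, then take the long steel pin (not the short one) out of the pin block and push it down through the hole in the lid into the hole of the lower half. The lid is sprung and stands slightly ajar, so push the pin fully home until its collar presses the lid flat shut, and finish like that: still gripping the pin and pressing it down, without letting go. Leave the short pin and the other things on the bench where they are.

Things in the scene. Friction and masses are not known exactly. Their poses are not given: they have to be found in the camera images.
- jig: Lower half of the clamshell jig, dark wood, fixed to the bench: 130 (x) x 100 (y) x 40 mm high. Origin: centre of its underside; z up, +x towards the hinge (far side from the robot), y along the hinge and the nest. The nest is a groove along y, 28 mm wide, its middle 14 mm to +x of the origin, floor 14 mm up. Pin hole: upright, 15 mm across, right through, 40 mm to -x of the origin.
- jig_hole (a point): Centre of the mouth of the pin hole in the lower half, on its top face (40 mm above the bench).
- jig_hinge (a point): Point on the hinge axis, middle of its width, 46 mm above the bench, 70 mm to +x of the jig's origin. The axis runs along the jig's y.
- lid_fold (a joint): Folding angle of the lid about the hinge, rad: 0 = folded down, grows as the lid opens upward and away from the robot's side, at most 1.6. Stiff: it stays where it is left, about 0.4 N m to move. The lid starts open at 0.9 to 1.3.
- lid_gap (a joint): Further angle of the lid on a spring at the same hinge axis, rad: 0.08 = free (lid stands ajar, about 9 mm at the pin hole, even when lid_fold is 0), 0 = pressed flat on the lower half. The lid's whole angle is lid_fold + lid_gap. With lid_fold at 0, about 6 N downward at the hole presses it flat; it springs up again when let go.
- lid_hole (a point): Centre of the lid's pin hole on the lid's upper (outer) face. The lid is a medium-brown board 133 long x 84 wide (along the hinge) x 12 mm thick, from 12 to 145 mm from the hinge axis, which lies at the middle of its thickness; its hole, 16 mm across, is 110 mm from the axis and 6 mm outside the middle plane. Two thin hinge straps lie on the outer face near the hinge.
- lid_front (a point): Middle of the lid's free edge, on the outer face, 145 mm from the hinge axis.
- handle_blank: Loose turned wooden handle blank, 24 mm thick, 158 mm long along its y, lying in the nest and sticking out at both sides. Origin: underside at mid-length. It is to stay in the nest.
- pin_block: Wooden block fixed to the bench, 110 (x) x 44 (y) x 30 mm high; origin: centre of underside. Two holes, 28 mm to +x and to -x of the middle, 20 mm deep, each with a pin standing in it, tip 10 mm above the bench; which pin is in which hole varies.
- long_pin: Long steel pin, standing upright in the pin block, its head 98 mm above the bench at the start: round shank 11 mm thick and 44 mm long with a tapered tip (6 mm), then a collar 28 mm across and 4 mm thick, then a round head to grip, 22 mm across and 40 mm tall. 88 mm in all, about 100 g. Origin: middle of the tip; z points up along the pin to the head.
- long_pin_head (a point): Middle of the long pin's grip head, 68 mm above its tip on the axis.
- short_pin: Short steel pin, same collar and head, but shank only 24 mm (68 mm in all, head 78 mm above the bench at the start). Origin at the tip. To be left in the pin block.
- cup: Turned wooden cup, 66 mm across and 68 mm high, a bystander. Origin: centre of underside.
- tape: Tape measure lying flat, 89x80x32 mm, a bystander. Origin: centre of underside.
- wedge: Wooden wedge, 89x46x26 mm, a bystander. Origin: centre of underside.
- blank: Flat sawn wood blank, 68x70x31 mm, a bystander. Origin: centre of underside.

How it is judged (in metres and radians):
On the way, in this order (a step that is already met when the one before it is completed fails the run):
1. the lid is folded down (value of joint lid_fold below 0.2 rad), for 0.2 s.
2. the long pin's tip has passed through the lid into the hole of the lower half (z of long_pin in the frame of jig below 0.03 m and horizontal distance between long_pin and jig_hole below 0.006 m and value of joint lid_fold below 0.2 rad), for 0.1 s.
At the end, for the whole second after the job is handed in: Lid pressed flat (both angles < 0.02 rad); long pin in both holes, within 6 mm and 0.12 rad, tip < 12 mm above the jig's underside, collar pressing the lid and gripper on the pin with > 2 N each, at rest; handle blank within 20 mm and short pin within 12 mm of their start (value of joint each of lid_fold, lid_gap below 0.02 rad and z of long_pin in the frame of jig below 0.012 m and horizontal distance between long_pin and jig_hole below 0.006 m and angle between long_pin's own z axis and vertical below 0.12 rad and contact force between long_pin and lid_gap above 2 N and contact force between the fingers and long_pin above 2 N and linear speed of long_pin below 0.02 m/s and z of handle_blank in the frame of jig below 0.02 m and distance of handle_blank from where it was at the start of the episode below 0.02 m and distance of short_pin from where it was at the start of the episode below 0.012 m); the arm keeps its last pose, push and grip.
It fails at once if the short pin is taken out (distance of short_pin from where it was at the start of the episode above 0.015 m).
It fails at once if a bystander is shifted (distance of any of cup, tape, wedge, blank from where it was at the start of the episode above 0.03 m).
It also fails if it takes over 48 s, if anything falls off the work surface, if the arm or the gripper's body presses on something with over 40 N, if the wrist force passes 120 N, or if a joint passes its speed limit or range.

## Working session

There is one attempt and no reset: what is moved stays moved. The work goes in short steps, Python scripts to look and compute and a tool call to move; the robot and the scene stay as the last step left them, time stands still between calls to the robot, and variables do not carry over. Pictures are saved under pics/ and viewed, at most 10 in all, crops included, and the job is handed in when it is done.

Besides the shell and the picture viewer there is one more tool, called after "Call:" as name(argument=value, ...) on one line, values as JSON. drive_tool: Moves the arm, as the interface text tells. Its arguments: {"type":"object","properties":{"dp":{"type":"array","items":{"type":"array","items":{"type":"number"}}},"turn":{"type":"array","items":{"type":"number"}},"grip":{"type":"array","items":{"type":"number"}},"grip_force":{"type":"number"}},"required":["dp","turn","grip"]}

```bash
mkdir -p pics; ls; python3 - <<'E'
from plant import r, imaging
import cv2,pickle
s=r.read_state(); print(s)
d={}
for n in ("side","top"):
    d[n]=imaging.snapshot(n); print(n,{k:v for k,v in d[n].items() if k!='color'})
    cv2.imwrite(f"pics/{n}0.png",cv2.resize(d[n]['color'],(800,600),interpolation=cv2.INTER_CUBIC))
pickle.dump(d,open("cams.pkl","wb"))
E
```

```text
pics
{'time_s': 0.0, 'q': array([-77.81986202,  23.60108188,  -0.72699363,  91.50632957,
         0.32226584,  64.99135372,  -4.7104208 ]), 'qvel': array([ 0.08231884,  0.08739341, -0.05513299,  0.03107504, -0.07343338,
       -0.00149556, -0.02620787]), 'tau': array([-7.12168076e-04, -6.00606251e+01,  6.81342445e-01, -2.99435914e+01,
        1.36061487e-02,  1.02282758e-02,  1.02142738e-05]), 'ee_pos': array([173.11094007, 600.00314625, 230.42534889]), 'eef_rot': array([-1.79903663e+02,  8.70416156e-03,  1.63912372e+02]), 'wrist_force': array([0.04932457, 0.61474106, 0.25086062]), 'torque': array([ 0.02934668, -0.01514593,  0.01414538]), 'grip_force': 0.0, 'opening': 85.34871371519057}
side {'fx': 379.48324634321995, 'fy': 379.48324634321995, 'cx': 283.79787380711434, 'cy': 212.0951906001935, 'rvec': array([ 2.27541253, -0.34633256,  0.14073646]), 'tvec': array([-425.46470888,  259.17024431,  702.77201459])}
top {'fx': 417.0207417785992, 'fy': 417.0207417785992, 'cx': 286.9680077269017, 'cy': 216.18639829775063, 'rvec': array([ 2.17250789, -2.19111167,  0.05831357]), 'tvec': array([ 143.94690328,  492.09884325, 1179.43545347])}
```

View pics/side0.png

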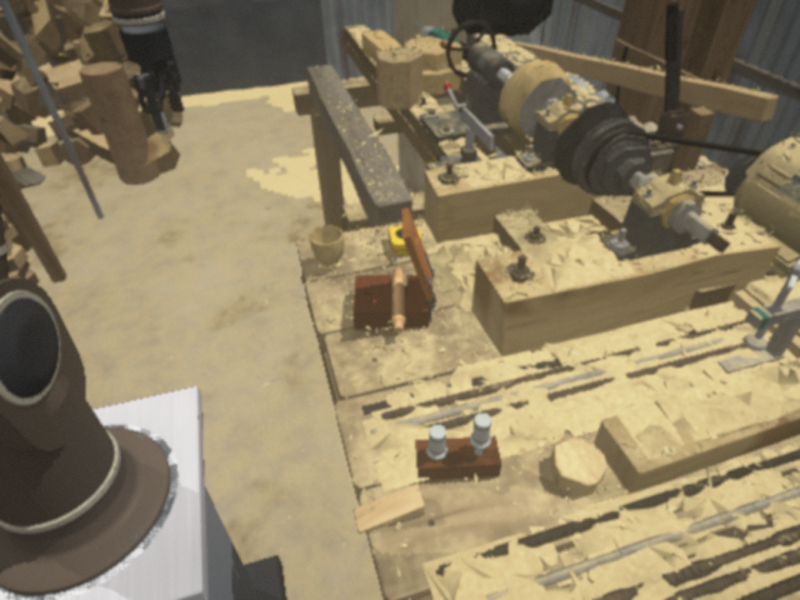

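View pics/top0.png

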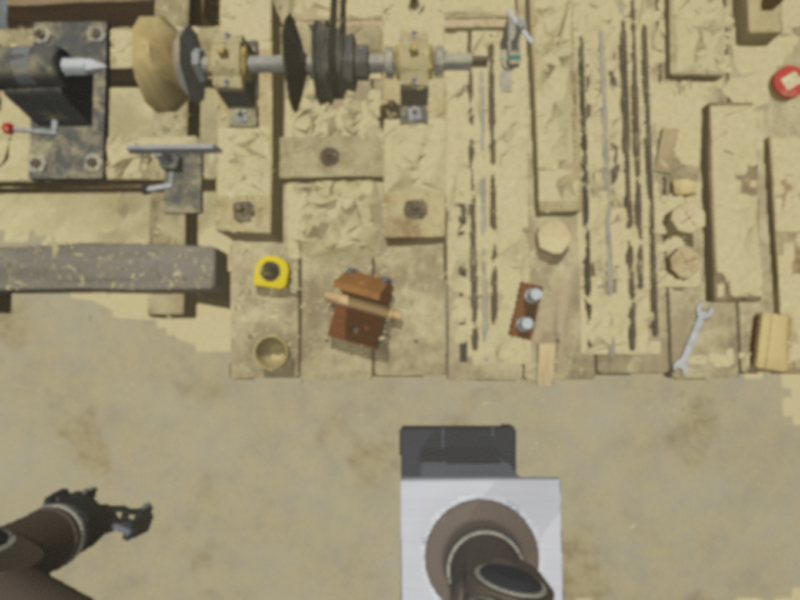

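```bash
python3 - <<'E'
import cv2,pickle,numpy as np
d=pickle.load(open("cams.pkl","rb"))
t=d['top']['color'];s=d['side']['color']
c=lambda im,x0,y0,x1,y1,k:cv2.resize(im[y0:y1,x0:x1],None,fx=k,fy=k,interpolation=cv2.INTER_CUBIC)
out=np.zeros((600,800,3),np.uint8)
def put(a,x,y): out[y:y+a.shape[0],x:x+a.shape[1]]=a
put(c(t,225,180,289,250,5),0,0)      # jig top 320x350 
put(c(t,345,185,395,250,5),325,0)    # pin top 250x325
put(c(s,240,140,310,235,3),580,0)    # jig side 210x285
put(c(s,285,282,355,342,3),580,300)   # pins side
cv2.imwrite("pics/crop1.png",out)
E
```

```text
(no output)
```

View pics/crop1.png

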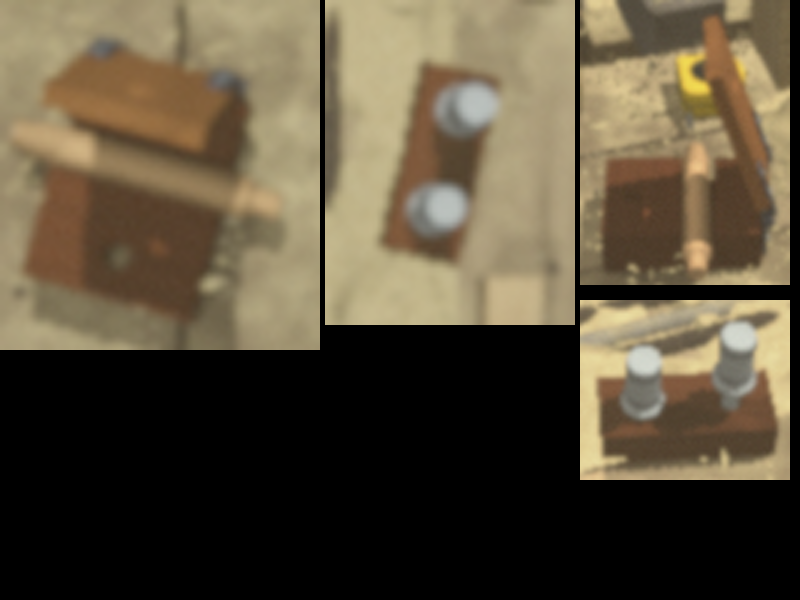

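```bash
cat > h.py <<'E'
import cv2,pickle,numpy as np
from scipy.spatial.transform import Rotation as Rn
d=pickle.load(open("cams.pkl","rb"))
def ray(n,u,v,c=None):
    c=c or d[n]; R=cv2.Rodrigues(np.array(c['rvec']))[0]
    return -R.T@c['tvec'], R.T@np.array([(u-c['cx'])/c['fx'],(v-c['cy'])/c['fy'],1])
def at_z(n,u,v,z,c=None):
    o,k=ray(n,u,v,c); return o+k*(z-o[2])/k[2]
def proj(n,p,c=None):
    c=c or d[n]; K=np.array([[c['fx'],0,c['cx']],[0,c['fy'],c['cy']],[0,0,1]])
    return cv2.projectPoints(np.array(p,float).reshape(-1,3),c['rvec'],c['tvec'],K,None)[0][:,0]
E
python3 - <<'E'
from h import *
np.set_printoptions(precision=1,suppress=True)
T=lambda x,y:(x/5+225,y/5+180)
P=lambda x,y:((x-325)/5+345,y/5+185)
S=lambda x,y:((x-580)/3+240,y/3+140); Q=lambda x,y:((x-580)/3+285,(y-300)/3+282)
h=at_z('top',*T(119,257),40);print('hole',h)
a=at_z('top',*T(25,277),40);b=at_z('top',*T(195,320),40);print('front corners',a,b,np.linalg.norm(a-b))
e=at_z('top',*T(10,132),27);f=at_z('top',*T(280,205),27);print('blank',e,f,np.linalg.norm(e-f))
v=a-b; print('yaw',np.degrees(np.arctan2(-v[0],v[1])));v=e-f; print('yaw',np.degrees(np.arctan2(-v[0],v[1])))
print('side hole',at_z('side',*S(647,212),40))
print('long top',at_z('top',*P(478,103),98),at_z('side',*Q(740,335),98),'collar',at_z('top',*P(458,112),56))
print('short top',at_z('top',*P(445,210),78),at_z('side',*Q(645,359),78))
for y in(-14,-15,-16):
    y=np.radians(y); X=np.array([np.cos(y),np.sin(y),0]);Y=np.array([-X[1],X[0],0])
    hi=h+[0,0,6]+110*X
    for th in(1.0,1.1,1.2,1.3,1.4):
        n=np.array([0,0,1])*np.cos(th)+X*np.sin(th)  # outward normal
        l=-X*np.cos(th)+np.array([0,0,1])*np.sin(th)
        tip=[hi+145*l-6*n+s*42*Y for s in(1,-1)]
        pt=(proj('top',tip)-[225,180])*5; ps=(proj('side',tip)-[240,140])*3+[580,0]
        print(np.degrees(y),th,pt.ravel(),ps.ravel())
E
```

```text
hole [449.9 247.1  40. ]
front corners [439.1 300.   40. ] [414.2 204.5  40. ] 98.7200420535105
blank [522.2 310.6  27. ] [479.1 156.7  27. ] 159.84419663990488
yaw -14.60538805654015
yaw -15.643741453502175
side hole [458.1 221.3  40. ]
long top [514.2 -98.3  98. ] [ 516.7 -100.7   98. ] collar [513.1 -95.6  56. ]
short top [457.9 -83.2  78. ] [462.6 -86.7  78. ]
-14.0 1.0 [ 25.  178.9 186.9 217.7] [654.2  38.3 656.  100.8]
-14.0 1.1 [ 28.7 154.  191.6 193.1] [669.4  29.3 672.3  91.5]
-14.0 1.2 [ 33.1 127.7 196.9 167. ] [685.7  21.6 689.9  83.5]
-14.0 1.3 [ 38.2 100.3 202.7 139.6] [703.   15.2 708.5  76.9]
-14.0 1.4 [ 44.   72.  209.  111.4] [720.9  10.4 727.8  71.8]
-14.999999999999998 1.0 [ 26.3 177.7 187.4 219.4] [655.1  38.6 655.  101.3]
-14.999999999999998 1.1 [ 30.4 152.9 192.5 194.9] [670.4  29.7 671.3  92.1]
-14.999999999999998 1.2 [ 35.2 126.7 198.3 168.8] [686.7  22.2 688.9  84.3]
-14.999999999999998 1.3 [ 40.8  99.4 204.6 141.6] [704.   16.  707.5  77.9]
-14.999999999999998 1.4 [ 47.1  71.3 211.3 113.5] [721.9  11.3 726.9  73. ]
-16.0 1.0 [ 27.6 176.5 187.9 221. ] [656.   38.9 653.9 101.6]
-16.0 1.1 [ 32.1 151.9 193.5 196.6] [671.3  30.2 670.3  92.7]
-16.0 1.2 [ 37.4 125.8 199.7 170.7] [687.6  22.8 687.9  85. ]
-16.0 1.3 [ 43.4  98.6 206.4 143.6] [704.9  16.8 706.5  78.8]
-16.0 1.4 [ 50.2  70.6 213.6 115.7] [722.9  12.2 725.9  74.1]
```

Call:
drive_tool(dp=[[-2.9,-0.7,-0.6],[-2.9,-0.7,-0.6],[-2.9,-0.7,-0.6],[-2.9,-0.7,-0.6],[-2.9,-0.7,-0.6]], turn=[0,0,0,0,0], grip=[0,0,0,0,0], grip_force=60)

```text
time_s: 0.52
ee_pos: [303.8, 525.7, 261.2]
eef_rot: [-180.0, -0.0, 163.9]
wrist_force: [-0.3, -0.2, -0.6]
opening: 25.5
grip_force: 0.0
```

Call:
drive_tool(dp=[[-2.9,-0.7,0],[-2.9,-0.7,0],[-2.9,-0.7,0],[-2.9,-0.7,0],[-2.9,-0.7,0]], turn=[0,0,0,0,0], grip=[0,0,0,0,0])

```text
time_s: 0.93
ee_pos: [433.4, 451.8, 260.9]
eef_rot: [-180.0, -0.0, 163.9]
wrist_force: [0.3, 0.5, 0.5]
opening: 0.3
grip_force: 0.0
```

Call:
drive_tool(dp=[[-2.1,-1.9,0],[-2.1,-1.9,0],[-2.1,-1.9,0],[-2.1,-1.9,0],[-2.1,-1.9,0]], turn=[0,0,0,0,0], grip=[0,0,0,0,0])

```text
time_s: 1.35
ee_pos: [507.4, 331.1, 260.9]
eef_rot: [-180.0, -0.0, 163.9]
wrist_force: [0.5, 0.7, 1.3]
opening: -0.0
grip_force: 0.0
```

Call:
drive_tool(dp=[[-2.1,-1.9,0],[-2.1,-1.9,0],[-2.1,-1.9,0],[-2.1,-1.9,0],[-2.1,-1.9,0]], turn=[0,0,0,0,0], grip=[0,0,0,0,0])

```text
time_s: 1.77
ee_pos: [581.9, 210.8, 260.9]
eef_rot: [-180.0, -0.0, 163.9]
wrist_force: [0.9, -0.1, 0.1]
opening: -0.4
grip_force: 0.0
```

Call:
drive_tool(dp=[[0,0,2.5],[0,0,2.5],[0,0,2.5],[0,0,2.0],[0,0,0]], turn=[0,0,0,0,0], grip=[0,0,0,0,0])

```text
time_s: 2.18
ee_pos: [578.8, 211.1, 161.5]
eef_rot: [-179.7, -0.3, 163.9]
wrist_force: [-0.4, -0.2, -0.7]
opening: -0.1
grip_force: 0.0
```

```bash
python3 - <<'E'
from plant import r, imaging
import cv2
a=imaging.snapshot('side')['color'];b=imaging.snapshot('wrist')['color']
a=cv2.resize(a[100:300,180:380],(400,400),interpolation=cv2.INTER_CUBIC)
b=cv2.resize(b,(400,300))
o=cv2.copyMakeBorder(a,0,0,0,400,cv2.BORDER_CONSTANT);o[:300,400:]=b
cv2.imwrite("pics/c2.png",o)
E
```

```text
(no output)
```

View pics/c2.png

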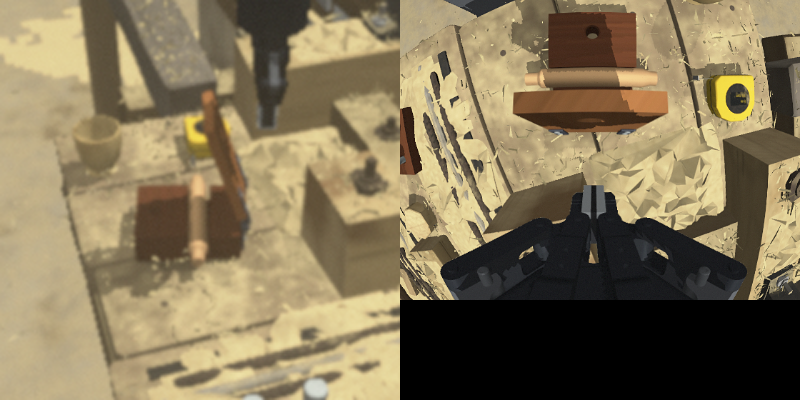

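Call:
drive_tool(dp=[[1.5,0,0],[1.2,0,0],[1.2,0,0],[1.1,0,0.3],[1.1,0,0.4]], turn=[0,0,0,0,0], grip=[0,0,0,0,0])

```text
time_s: 2.7
ee_pos: [523.2, 229.8, 160.7]
eef_rot: [179.9, 0.2, 163.9]
wrist_force: [2.7, 0.2, 2.9]
opening: -0.1
grip_force: 1.5
```

Call:
drive_tool(dp=[[1.1,0,0.6],[1.0,0,0.6],[0.9,0,0.8],[0.9,0,0.8],[0,0,0]], turn=[0,0,0,0,0], grip=[0,0,0,0,0])

```text
time_s: 3.12
ee_pos: [482.7, 240.4, 129.4]
eef_rot: [-179.9, -0.2, 164.0]
wrist_force: [-0.1, 1.0, 2.0]
opening: -0.0
grip_force: 0.9
```

Call:
drive_tool(dp=[[0.7,0,0.9],[0.7,0,1.0],[0.5,0,1.1],[0.5,0,1.1],[0.3,0,1.1]], turn=[0,0,0,0,0], grip=[0,0,0,0,0])

```text
time_s: 3.53
ee_pos: [458.8, 247.5, 78.5]
eef_rot: [-180.0, -0.0, 163.9]
wrist_force: [-0.7, 1.5, 1.9]
opening: 0.3
grip_force: 1.1
```

Call:
drive_tool(dp=[[0.3,0,1.1],[0.1,0,0.7],[0.0,0,0.5],[0,0,0.2],[0,0,0]], turn=[0,0,0,0,0], grip=[0,0,0,0,0])

```text
time_s: 3.95
ee_pos: [455.2, 248.5, 54.0]
eef_rot: [-180.0, -0.1, 163.9]
wrist_force: [-3.1, 0.9, 5.4]
opening: -0.2
grip_force: 2.2
```

Call:
drive_tool(dp=[[0,0,0.2],[0,0,0.2],[0,0,0.1],[0,0,0],[0,0,0]], turn=[0,0,0,0,0], grip=[0,0,0,0,0])

```text
time_s: 4.37
ee_pos: [455.7, 248.7, 50.4]
eef_rot: [180.0, -0.0, 163.9]
wrist_force: [-4.2, 0.4, 10.0]
opening: 0.1
grip_force: 5.4
```

Call:
drive_tool(dp=[[0,0,-2],[0,0,-3],[0,0,-3],[0,0,-3],[0,0,-2]], turn=[0,0,0,0,0], grip=[0,0,0,0,0])

```text
time_s: 4.78
ee_pos: [457.0, 248.3, 182.5]
eef_rot: [179.9, 0.2, 163.9]
wrist_force: [0.5, 0.7, 0.9]
opening: 0.1
grip_force: 0.0
```

```bash
python3 - <<'E'
from plant import r, imaging
import cv2,pickle
s=r.read_state();w=imaging.snapshot('wrist');t=imaging.snapshot('top')
pickle.dump((s,w),open('w1.pkl','wb'));print(s['ee_pos'],{k:v for k,v in w.items() if k!='color'})
o=cv2.resize(w['color'],(800,600))
o[:200,:200]=cv2.resize(t['color'][175:255,220:300],(200,200),interpolation=cv2.INTER_CUBIC)
cv2.imwrite("pics/w1.png",o)
E
```

```text
[457.03618891 248.26976506 182.492792  ] {'fx': 325.19226210127806, 'fy': 325.19226210127806, 'cx': 270.7466313730075, 'cy': 213.11008191861956, 'mount': array([[-3.89396530e-04, -9.52536258e-01, -3.04424909e-01,
         7.76646520e+01],
       [ 9.99999923e-01, -3.82201027e-04, -8.32263173e-05,
         2.22122852e+00],
       [-3.70754281e-05, -3.04424919e-01,  9.52536334e-01,
        -1.42672864e+02],
       [ 0.00000000e+00,  0.00000000e+00,  0.00000000e+00,
         1.00000000e+00]])}
```

View pics/w1.png

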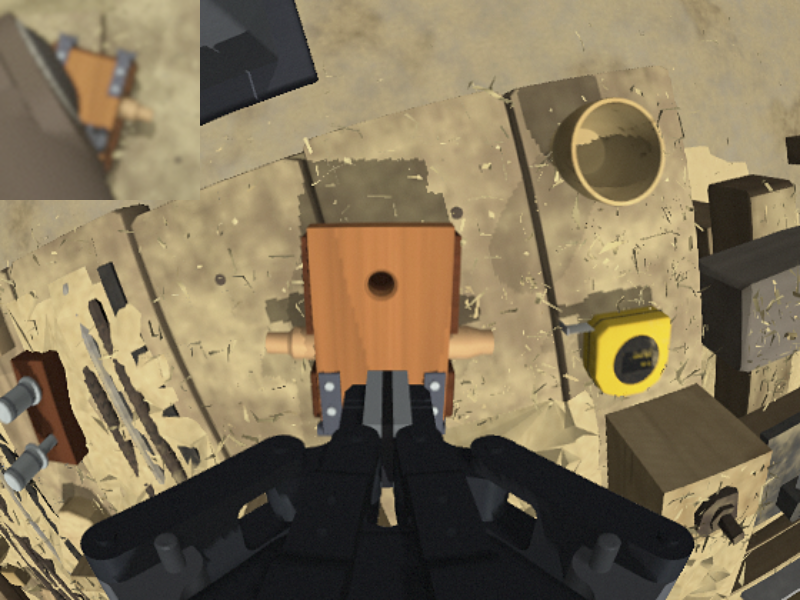

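```bash
cat >> h.py <<'E'
def wz(s,w,u,v,z):
    x,y=(u-w['cx'])/w['fx'],(v-w['cy'])/w['fy'];a=np.hypot(x,y)
    k=np.array([x/a*np.sin(a),y/a*np.sin(a),np.cos(a)]) if a else np.array([0,0,1.])
    R=Rn.from_euler('xyz',s['eef_rot'],degrees=True).as_matrix();M=np.array(w['mount'])
    o=s['ee_pos']+R@M[:3,3];k=R@M[:3,:3]@k
    return o+k*(z-o[2])/k[2]
E
python3 - <<'E'
from h import *
s,w=pickle.load(open('w1.pkl','rb'));k=.7
print('hole',wz(s,w,382*k,284*k,61))
a=wz(s,w,308*k,226*k,63);b=wz(s,w,456*k,225*k,63);print(a,b,np.linalg.norm(a-b))
v=b-a;print(np.degrees(np.arctan2(-v[0],v[1])))
print('tip proj check', wz(s,w,387*k,375*k,182.5))
E
```

```text
hole [451.59680376 249.5053066   61.        ]
[406.04442937 218.71695496  63.        ] [429.17184316 300.09116179  63.        ] 84.59691959627881
-15.865712779708488
tip proj check [451.16427343 252.33714234 182.5       ]
```

Call:
drive_tool(dp=[[-1.52,-3.18,0],[-1.52,-3.18,0],[-1.52,-3.18,0],[-1.52,-3.18,0],[-1.52,-3.18,0]], turn=[0,0,0,0,0], grip=[5,5,5,5,5])

```text
time_s: 5.3
ee_pos: [484.5, 72.5, 178.7]
eef_rot: [-180.0, -0.0, 163.9]
wrist_force: [1.3, 0.1, -0.5]
opening: 49.9
grip_force: 0.0
```

Call:
drive_tool(dp=[[-1.52,-3.18,0],[-1.52,-3.18,0],[-1.52,-3.18,0],[-1.52,-3.18,0],[-1.52,-3.18,0]], turn=[0,0,0,0,0], grip=[5,5,5,5,5])

```text
time_s: 5.72
ee_pos: [513.3, -101.5, 178.7]
eef_rot: [-180.0, -0.0, 163.9]
wrist_force: [0.6, -0.6, -0.1]
opening: 49.7
grip_force: 0.0
```

Call:
drive_tool(dp=[[0,0,1],[0,0,1],[0,0,0],[0,0,0],[0,0,0]], turn=[0,0,0,0,0], grip=[5,5,5,5,5])

```text
time_s: 6.13
ee_pos: [513.5, -97.9, 159.1]
eef_rot: [180.0, -0.0, 164.0]
wrist_force: [-0.3, 0.0, 0.2]
opening: 50.1
grip_force: 0.0
```

```bash
python3 - <<'E'
from plant import r, imaging
import cv2,pickle
s=r.read_state();w=imaging.snapshot('wrist')
pickle.dump((s,w),open('w2.pkl','wb'));print(s['ee_pos'],s['eef_rot'],s['opening'])
cv2.imwrite("pics/w2.png",cv2.resize(w['color'],(800,600)))
E
```

```text
[513.51819635 -97.93451097 159.06020118] [ 1.79990884e+02 -4.52629709e-02  1.64021756e+02] 50.099913280817205
```

View pics/w2.png

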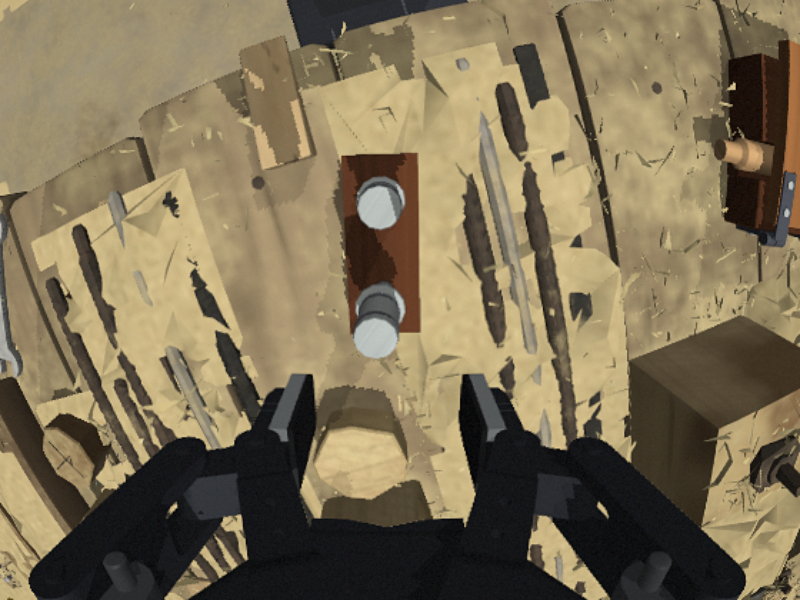

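```bash
python3 - <<'E'
from h import *
s,w=pickle.load(open('w2.pkl','rb'));k=.7
p=wz(s,w,376*k,338*k,98);q=wz(s,w,380*k,204*k,78);print(p,q)
R=Rn.from_euler('xyz',s['eef_rot'],degrees=True).as_matrix()
print('tool',R.T@(p-s['ee_pos']))
print('finger mid tool',R.T@(wz(s,w,387*k,376*k,162)-s['ee_pos']))
E
```

```text
[ 516.60771185 -101.82055567   98.        ] [458.60530315 -83.27442817  78.        ]
tool [-4.08811219 -2.89516816 61.05653083]
finger mid tool [ 7.83442312  2.27124381 -2.93324933]
```

Call:
drive_tool(dp=[[-0.4,-0.45,1],[0,0,2],[0,0,2.5],[0,0,2.5],[0,0,1.4]], turn=[0,0,0,0,0], grip=[5,5,5,5,5])

```text
time_s: 6.6
ee_pos: [515.3, -104.3, 62.7]
eef_rot: [-180.0, -0.1, 164.0]
wrist_force: [-0.4, 0.4, -0.3]
opening: 50.1
grip_force: 0.0
```

Call:
drive_tool(dp=[[0,0,0],[0,0,0],[0,0,0],[0,0,0],[0,0,0]], turn=[0,0,0,0,0], grip=[5,3.6,2.8,2.3,1.5])

```text
time_s: 7.02
ee_pos: [517.2, -104.1, 66.5]
eef_rot: [179.9, 0.1, 163.9]
wrist_force: [-0.4, 1.8, 2.8]
opening: 20.5
grip_force: 58.3
```

Call:
drive_tool(dp=[[0,0,0],[0,0,0],[0,0,0],[0,0,0],[0,0,0]], turn=[0,0,0,0,0], grip=[1.5,1.5,1.5,1.5,1.5])

```text
time_s: 7.43
ee_pos: [517.3, -104.2, 66.4]
eef_rot: [179.9, 0.1, 163.9]
wrist_force: [0.3, 3.2, 7.0]
opening: 20.4
grip_force: 58.5
```

Call:
drive_tool(dp=[[0,0,-1.5],[0,0,-2.5],[0,0,-3],[0,0,-3],[0,0,-2]], turn=[0,0,0,0,0], grip=[1.5,1.5,1.5,1.5,1.5], grip_force=80)

```text
time_s: 7.85
ee_pos: [516.7, -105.4, 188.1]
eef_rot: [180.0, 0.1, 163.9]
wrist_force: [0.4, 0.2, -1.0]
opening: 20.3
grip_force: 78.2
```

Call:
drive_tool(dp=[[1.5,3,0],[1.6,3.2,0],[1.6,3.2,0],[1.6,3.2,0],[1.6,3.2,0]], turn=[0,0,0,0,0], grip=[1.5,1.5,1.5,1.5,1.5])

```text
time_s: 8.27
ee_pos: [483.5, 70.1, 185.6]
eef_rot: [180.0, 0.0, 163.9]
wrist_force: [-0.4, 0.3, -1.1]
opening: 19.9
grip_force: 78.3
```

Call:
drive_tool(dp=[[1.6,3.2,0],[1.6,3.2,0],[1.6,3.2,0],[1.6,3.2,0],[1.5,3,0]], turn=[0,0,0,0,0], grip=[1.5,1.5,1.5,1.5,1.5])

```text
time_s: 8.68
ee_pos: [451.3, 244.4, 185.6]
eef_rot: [180.0, 0.0, 163.9]
wrist_force: [1.7, -0.4, -0.5]
opening: 19.8
grip_force: 78.3
```

Call:
drive_tool(dp=[[0,0,2],[0,0,2],[0,0,1],[0,0,0],[0,0,0]], turn=[0,0,0,0,0], grip=[1.5,1.5,1.5,1.5,1.5])

```text
time_s: 9.1
ee_pos: [452.0, 242.0, 135.3]
eef_rot: [-179.9, -0.0, 163.9]
wrist_force: [1.0, 0.4, -0.6]
opening: 20.2
grip_force: 78.3
```

```bash
python3 - <<'E'
from plant import r, imaging
import cv2,pickle
s=r.read_state();w=imaging.snapshot('wrist');sd=imaging.snapshot('side')
pickle.dump((s,w,sd),open('w3.pkl','wb'));print(s['ee_pos'],s['eef_rot'],s['opening'],s['grip_force'])
o=cv2.resize(w['color'][100:310,160:370],(500,500),interpolation=cv2.INTER_CUBIC)
o=cv2.copyMakeBorder(o,0,0,0,300,cv2.BORDER_CONSTANT)
o[:400,500:]=cv2.resize(sd['color'][130:230,235:310],(300,400),interpolation=cv2.INTER_CUBIC)
cv2.imwrite("pics/w3.png",o)
E
```

```text
[452.04863349 241.98565095 135.26061397] [-1.79940009e+02 -2.27233697e-02  1.63852635e+02] 20.151531707110475 78.2839035987854
```

View pics/w3.png

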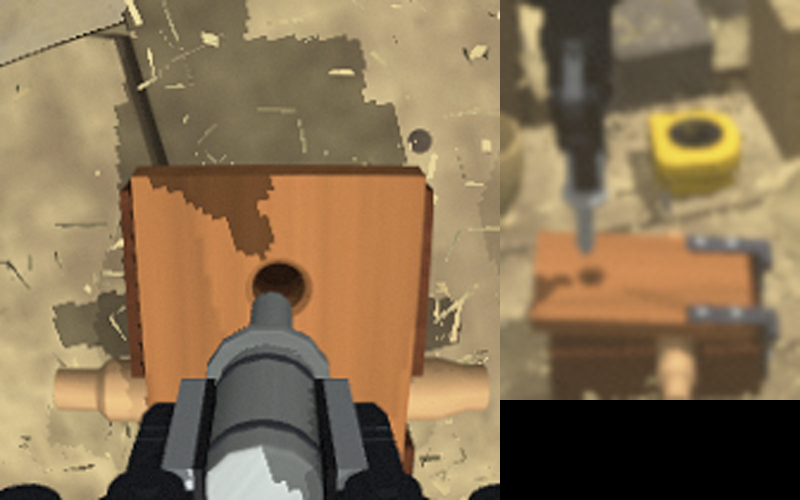

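```bash
python3 - <<'E'
from h import *
s,w,sd=pickle.load(open('w3.pkl','rb'));k=1/2.381
R=Rn.from_euler('xyz',s['eef_rot'],degrees=True).as_matrix()
f=lambda u,v,z:wz(s,w,160+u*k,100+v*k,z)
t=f(271,298,79);h=f(280,286,60.8);print('tip',t,'hole',h,'move tool',R.T@(h-t),'tip in tool',R.T@(t-s['ee_pos']))
g=lambda u,v,z:at_z('side',235+(u-500)/4,130+v/4,z,sd)
t=g(586,249,79);h=g(592,276,60.8);print('side tip',t,'hole',h,'move',R.T@(h-t))
E
```

```text
tip [447.54940269 247.59699047  79.        ] hole [451.00343898 249.53359769  60.8       ] move tool [-2.78640344  2.83985853 18.19593289] tip in tool [ 5.85998389  4.19760123 56.25857824]
side tip [452.33125008 247.91622399  79.        ] hole [453.91754711 243.43647437  60.8       ] move [-2.77679262 -3.84280139 18.2029337 ]
```

Call:
drive_tool(dp=[[-0.15,0.15,0],[-0.13,0.13,0.4],[0,0,0.5],[0,0,0.3],[0,0,0]], turn=[0,0,0,0,0], grip=[1.5,1.5,1.5,1.5,1.5])

```text
time_s: 9.62
ee_pos: [455.0, 244.4, 122.4]
eef_rot: [-179.9, -0.1, 163.9]
wrist_force: [-0.3, 0.8, -1.4]
opening: 20.4
grip_force: 78.3
```

```bash
python3 - <<'E'
from plant import r, imaging
import cv2,pickle
s=r.read_state();w=imaging.snapshot('wrist')
pickle.dump((s,w),open('w4.pkl','wb'));print(s['ee_pos'],s['eef_rot'],s['wrist_force'])
cv2.imwrite("pics/w4.png",cv2.resize(w['color'][180:280,220:340],(720,600),interpolation=cv2.INTER_CUBIC))
E
```

```text
[454.97937011 244.35793894 122.43109997] [-1.79937847e+02 -5.22731835e-02  1.63911320e+02] [-0.33083378  0.82935152 -1.39418909]
```

View pics/w4.png

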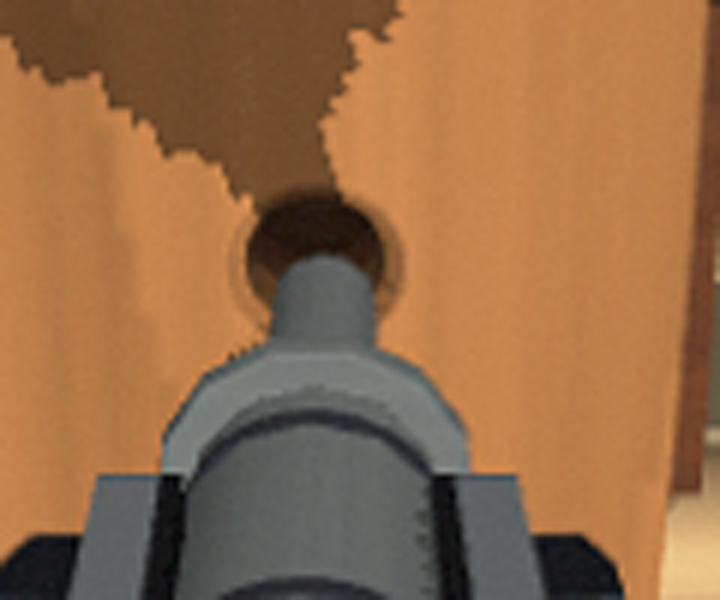

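```bash
python3 - <<'E'
from h import *
s,w=pickle.load(open('w4.pkl','rb'));k=1/6
R=Rn.from_euler('xyz',s['eef_rot'],degrees=True).as_matrix()
f=lambda u,v,z:wz(s,w,220+u*k,180+v*k,z)
h=f(316,262,60.8)
for tv in(265,272):
    t=f(323,tv,66.2);print('tip',t,'hole',h,'move tool',R.T@(h-t))
print(np.linalg.norm(f(247,262,60.8)-f(385,262,60.8)),np.linalg.norm(f(232,262,60.8)-f(402,262,60.8)), f(316,188,60.8)-f(316,335,60.8))
E
```

```text
tip [449.78371882 250.16975225  66.2       ] hole [451.09043118 249.03222713  60.8       ] move tool [-1.57569599 -0.72499364  5.39935431]
tip [450.558398   249.94858948  66.2       ] hole [451.09043118 249.03222713  60.8       ] move tool [-0.77006859 -0.72717497  5.40009168]
15.342016015375453 18.903810153752882 [-16.67197793   4.78100415   0.        ]
```

Call:
drive_tool(dp=[[-0.04,-0.07,0.2],[0,0,0.7],[0,0,0.8],[0,0,0.8],[0,0,0]], turn=[0,0,0,0,0], grip=[1.5,1.5,1.5,1.5,1.5])

```text
time_s: 10.08
ee_pos: [454.5, 243.2, 96.3]
eef_rot: [-179.9, -0.1, 163.9]
wrist_force: [0.2, 0.6, -0.5]
opening: 20.1
grip_force: 78.3
```

Call:
drive_tool(dp=[[0,0,0.4],[0,0,0.4],[0,0,0.5],[0,0,0.5],[0,0,0]], turn=[0,0,0,0,0], grip=[1.5,1.5,1.5,1.5,1.5])

```text
time_s: 10.5
ee_pos: [455.1, 243.6, 79.3]
eef_rot: [-179.9, -0.1, 163.9]
wrist_force: [0.0, -0.6, -1.3]
opening: 19.9
grip_force: 78.3
```

Call:
drive_tool(dp=[[0,0,0.4],[0,0,0.4],[0,0,0.4],[0,0,0.2],[0,0,0]], turn=[0,0,0,0,0], grip=[1.5,1.5,1.5,1.5,1.5])

```text
time_s: 10.92
ee_pos: [455.3, 244.2, 66.1]
eef_rot: [-180.0, -0.0, 163.9]
wrist_force: [-3.9, 2.2, 5.2]
opening: 19.6
grip_force: 78.8
```

Call:
drive_tool(dp=[[0,0,0.1],[0,0,0.1],[0,0,0],[0,0,0],[0,0,0]], turn=[0,0,0,0,0], grip=[1.5,1.5,1.5,1.5,1.5])

```text
time_s: 11.33
ee_pos: [455.3, 244.3, 64.6]
eef_rot: [180.0, -0.0, 163.9]
wrist_force: [-3.8, 0.1, 5.4]
opening: 19.9
grip_force: 79.0
```

Call:
drive_tool(dp=[[0,0,0.1],[0,0,0.1],[0,0,0],[0,0,0],[0,0,0]], turn=[0,0,0,0,0], grip=[1.5,1.5,1.5,1.5,1.5])

```text
time_s: 11.75
ee_pos: [455.3, 244.5, 63.3]
eef_rot: [180.0, -0.0, 163.9]
wrist_force: [-6.9, -0.1, 12.8]
opening: 20.0
grip_force: 79.8
```

Call:
drive_tool(dp=[[0,0,0.1],[0,0,0.1],[0,0,0],[0,0,0],[0,0,0]], turn=[0,0,0,0,0], grip=[1.5,1.5,1.5,1.5,1.5])

```text
time_s: 12.17
ee_pos: [455.3, 244.7, 62.0]
eef_rot: [179.9, -0.0, 163.9]
wrist_force: [-8.3, -0.3, 20.4]
opening: 20.1
grip_force: 80.6
```

Call:
drive_tool(dp=[[0.05,0,0],[0.05,0,0],[0,0,0],[0,0,0],[0,0,0]], turn=[0,0,0,0,0], grip=[1.5,1.5,1.5,1.5,1.5])

```text
time_s: 12.58
ee_pos: [455.1, 244.8, 62.0]
eef_rot: [179.9, 0.0, 163.9]
wrist_force: [-7.4, -1.4, 19.2]
opening: 20.0
grip_force: 80.4
```

```bash
python3 - <<'E'
from plant import r, imaging
import cv2,pickle
s=r.read_state();w=imaging.snapshot('wrist');sd=imaging.snapshot('side')
pickle.dump((s,w,sd),open('w5.pkl','wb'));print(s['ee_pos'],s['wrist_force'],s['torque'])
o=cv2.resize(w['color'][150:320,180:360],(480,453),interpolation=cv2.INTER_CUBIC)
o=cv2.copyMakeBorder(o,0,0,0,320,cv2.BORDER_CONSTANT)
o[:400,480:]=cv2.resize(sd['color'][150:250,235:315],(320,400),interpolation=cv2.INTER_CUBIC)
cv2.imwrite("pics/w5.png",o)
E
```

```text
[455.14829803 244.78324661  62.03449203] [-7.42298055 -1.40522736 19.22188203] [-0.30270498  1.36161487  0.01782056]
```

View pics/w5.png

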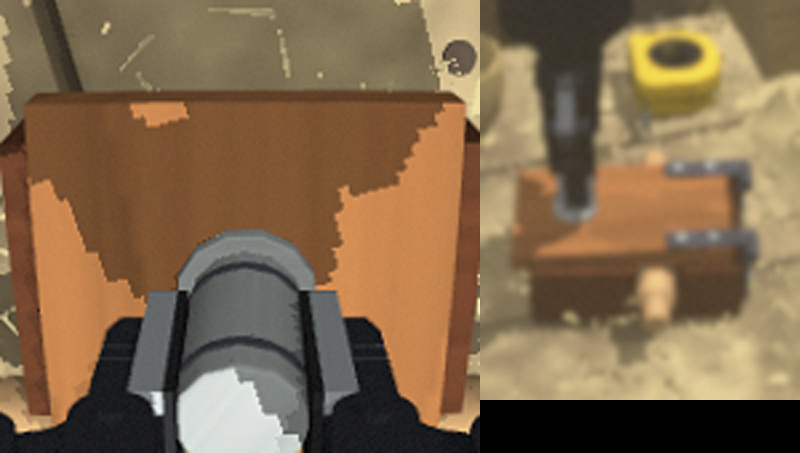

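```bash
python3 - <<'E'
from h import *
from scipy.optimize import brentq
def solve(s,w,a,b): return brentq(lambda z:np.linalg.norm(wz(s,w,*a,z)-wz(s,w,*b,z))-84,0,120)
s,w,_=pickle.load(open('w3.pkl','rb'));k=1/2.381
for e in(-1,0,1):print('w3',solve(s,w,(160+(132-e)*k,100+176*k),(160+(427+e)*k,100+176*k)))
s,w,_=pickle.load(open('w5.pkl','rb'));k=180/480
for e in(-1,0,1):print('w5',solve(s,w,(180+(28-e)*k,150+102*k),(180+(465+e)*k,150+103*k)))
for n,f,r,c0,c1 in(('w3','w3.pkl',177,200,345),('w5','w5.pkl',190,180,365)):
    w=pickle.load(open(f,'rb'))[1]; row=w['color'][r].astype(int)
    print(n,[(c,tuple(row[c])) for c in list(range(c0,c0+22))+list(range(c1-22,c1))][::1])
E
```

```text
w3 62.007844471851655
w3 63.50659072411552
w3 64.98538788203427
w5 44.98453089934724
w5 45.746242682567676
w5 46.501157946624765
w3 [(200, (np.int64(104), np.int64(136), np.int64(155))), (201, (np.int64(102), np.int64(135), np.int64(154))), (202, (np.int64(101), np.int64(135), np.int64(153))), (203, (np.int64(101), np.int64(134), np.int64(152))), (204, (np.int64(102), np.int64(134), np.int64(152))), (205, (np.int64(102), np.int64(134), np.int64(155))), (206, (np.int64(104), np.int64(139), np.int64(158))), (207, (np.int64(104), np.int64(137), np.int64(158))), (208, (np.int64(107), np.int64(141), np.int64(162))), (209, (np.int64(79), np.int64(106), np.int64(120))), (210, (np.int64(65), np.int64(86), np.int64(99))), (211, (np.int64(70), np.int64(92), np.int64(104))), (212, (np.int64(58), np.int64(80), np.int64(92))), (213, (np.int64(32), np.int64(45), np.int64(60))), (214, (np.int64(13), np.int64(21), np.int64(36))), (215, (np.int64(66), np.int64(114), np.int64(172))), (216, (np.int64(76), np.int64(131), np.int64(195))), (217, (np.int64(74), np.int64(129), np.int64(191))), (218, (np.int
[... 2997 characters left out ...]
 (352, (np.int64(75), np.int64(128), np.int64(193))), (353, (np.int64(76), np.int64(126), np.int64(193))), (354, (np.int64(102), np.int64(149), np.int64(199))), (355, (np.int64(149), np.int64(199), np.int64(218))), (356, (np.int64(155), np.int64(209), np.int64(225))), (357, (np.int64(167), np.int64(225), np.int64(238))), (358, (np.int64(167), np.int64(225), np.int64(238))), (359, (np.int64(165), np.int64(225), np.int64(237))), (360, (np.int64(148), np.int64(200), np.int64(220))), (361, (np.int64(136), np.int64(178), np.int64(204))), (362, (np.int64(137), np.int64(180), np.int64(204))), (363, (np.int64(133), np.int64(175), np.int64(198))), (364, (np.int64(133), np.int64(174), np.int64(197)))]
```

Call:
drive_tool(dp=[[0,0,0],[0,0,0],[0,0,0],[0,0,0],[0,0,0]], turn=[0,0,0,0,0], grip=[1.5,1.5,1.5,1.5,1.5])

```text
time_s: 13.1
ee_pos: [455.2, 244.8, 62.1]
eef_rot: [179.9, 0.0, 163.9]
wrist_force: [-7.0, -1.1, 18.8]
opening: 19.6
grip_force: 80.4
```

Steady at about 19 N downward with the grip at 80 N; handing in.

```bash
python3 -c "
from plant import sign_off
print(sign_off())"
```

```text
the job is handed in; nothing more can be done
None
```

I folded the lid down, pushed the long pin home through the lid into the lower half, and handed the job in with the gripper still holding it and pressing down at about 19 N; the hand-in gave no verdict, and that the lid is fully flat is judged from the last picture and the forces.

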